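Take the middle tin out of the stack

ROBOT

A 6-joint arm with a two-finger parallel gripper is mounted at the origin on a cart in front of the work surface, level with it; the furniture and walls round the work are solid. World frame = base frame: x ahead of the robot, y to its left, z up, the work surface at z = 0. Lengths are in m, angles in rad, forces in N, time in s.
With the tool pointing down it reaches from about 0.275 to 0.725 m from the base axis. Payload 15.9 kg.
Tool frame: the origin (TCP) lies at the very end of the fingers, on their centre line; the grasp point (between the pads) lies 19 mm behind it (env.grip_depth is the distance from the TCP to the grasp point, in m); z points along the fingers, y is the line along which they close (so a half turn about z gives the same grasp; the last joint's range is limited). The gripper opens to 85 mm and grips with 20 to 120 N. Pads are 22 mm wide; open, the fingers measure 114 mm over their backs; the gripper's body (76 mm by 85 mm) begins 54 mm behind the grasp point. The pads swing forward as they close: fully open they stand 13 mm farther back than shut.
Start: joints at [-1.265, 0.213, -0.034, 1.323, 0, 1.571], TCP at [0.151, -0.477, 0.231] pointing down, gripper open.
Joint ranges: [-2.98, 2.98], [-0.74, 1.72], [-1.14, 1.35], [-2.1, 2.04], [-1.57, 1.44], [-3.14, 3.14]. Speed limits (rad/s): [1.89, 1.89, 2.39, 2.57, 3.14, 3.14].

INTERFACE

Orientations are given as a unit quaternion [x, y, z, w].
In Python, from bench import env, vision gives the robot as it stands.
- The arm moves only by the tool play_rows, never from a script. Its arguments are lists of equal length, an entry for each row: "delta_pos": the shift along the tool's x, y, z in cm, a list of three; "rotation": the turn, a rotation vector about the tool's x, y, z in rad, a list of three; "jaw": the finger opening in cm, from 0 to 8.54. A call has 1 to 8 rows; each row is the pose to reach, as a shift and turn from the pose commanded when the call began, along the tool's axes at that moment; what a row does not reach only later rows make up. A row lasts 1/10 s, in which the tool goes at most 50 mm and 8.59 degrees, less where a joint would pass 70% of its speed; a pose out of reach is approached as far as the arm can. A call with a gripper value outside its range is refused whole. The fingers move at their own pace and stop on an object; "force" is the grip in N (left out, the last holds). Time passes only in rows, so rows that repeat a pose let the fingers close. It gives the time, the measured TCP pose, the force, the opening and the grip force at its end, in the units of the state.
- env.state(): the state, without advancing time (a new reading comes with each control period).
- vision.grab_frame(name): name is "scene" or "top" or "wrist"; returns a dict with "image" (480x640x3 uint8, red, green, blue), "intrinsics" (3x3 intrinsics, pixels), "R" (3x3) and "t" (3): a world point X has camera coordinates R X + t; the wrist camera has in their place "T_tool_cam" (4x4, takes a point from camera to tool coordinates, whose origin is the TCP and whose axes are the flange's). Camera axes: x right, y down, z forward; pixel columns grow to the right and rows downward; lengths in m; the calibration is good to about 2 mm. A picture is of the moment at which its call begins: read the wrist's pose just before it. There is no depth.
- env.sign_off(): hands the job in; it is judged then, once.
The state is a dict: "time_s": time; "joint_pos": joint angles; "qd": joint speeds; "tau": joint torques, N m; "ee_pos": TCP position; "ee_rot": TCP orientation; "ft_force": force on the tool from outside, world axes, zero at the start; "wrist_torque": the same for the moment, N m; "width": opening from 0.0 (shut) to 1.0 (fully open); "finger_force": force on a finger pad.
Only numpy, scipy, OpenCV 4.12 (cv2) and the standard library are available. Lean on these libraries where they do the work, as an engineer would, in place of code of your own. Each camera call takes 0.05 s, during which the arm holds its last target. There are 200 camera calls.

TASK

Three like tins stand stacked in the wooden caddy between its two cheeks. Take the middle one out and set it down flat in the empty, cork-matted bay of the low rack, lengthways and centred between the dividers; the top tin, set aside meanwhile on the worktop, goes back squarely on the bottom tin in the caddy. Keep the tins upright, do not drop them, and leave the bottom tin, the tin already in the rack and everything else where they are.

Things in the scene. Friction and masses are not known exactly. Their poses are not given: they have to be found in the camera images.
- tin_top_center (a point): rectangular aluminium tin, closed, plain, 60 mm long (its own x) by 42 mm wide (y) by 44 mm high (z), about 0.16 kg (0.11 to 0.23), all four tins alike; the point is its centre, 22 mm above its underside. This one starts on top of the stack in the caddy.
- tin_middle_center (a point): rectangular aluminium tin, closed, plain, 60 mm long (its own x) by 42 mm wide (y) by 44 mm high (z), about 0.16 kg (0.11 to 0.23), all four tins alike; the point is its centre, 22 mm above its underside. This one starts in the middle of the stack: the one to take out.
- tin_bottom_center (a point): rectangular aluminium tin, closed, plain, 60 mm long (its own x) by 42 mm wide (y) by 44 mm high (z), about 0.16 kg (0.11 to 0.23), all four tins alike; the point is its centre, 22 mm above its underside. This one stands at the bottom of the stack and stays there.
- tin_racked_center (a point): rectangular aluminium tin, closed, plain, 60 mm long (its own x) by 42 mm wide (y) by 44 mm high (z), about 0.16 kg (0.11 to 0.23), all four tins alike; the point is its centre, 22 mm above its underside. This one already stands in one of the two bays of the rack and stays there.
- caddy: wooden caddy, fixed; origin under its centre. Foot 60 (x) x 66 (y) x 8 mm; two upright cheeks 8 mm thick, 40 mm long in x, inner faces 50 mm apart in y, tops at 110 mm. Tins stand between them lengthways along x, 4 mm free each side; open at +x and -x, where the tins' end faces stick out 10 mm past the cheeks. The stacked tins' undersides are 8, 52, 96 mm above the worktop.
- rack: low wooden rack, fixed; origin under its centre. Board 157 (x) x 44 (y) x 8 mm; three upright dividers 7 mm thick, as deep as the board, tops at 52 mm, at x = -75, 0, +75 mm. Two bays, 68 mm long between dividers, centred at x = -37.5 and +37.5 mm, open at +y and -y. A tin lies lengthways in a bay with 4 mm free at each end, too little for fingers.
- mat_top (a point): centre of the upper face of the thin cork mat (56 x 38 x 2 mm, fixed) in the empty bay of the rack, 10 mm above the worktop; same axes as the rack. The bay with this mat is the empty one; either bay may be.
- salt_shaker: bystander: white salt shaker, 44 mm across, 90 mm tall; origin under its foot
- garlic: bystander: garlic bulb, about 60 mm; origin under it
- teaspoon: bystander: red-handled teaspoon lying flat, 132 mm long; origin under its middle
- spice_jar: bystander: spice jar with green cap, 46 mm across, 106 mm tall; origin under its foot

How it is judged:
On the way:
1. the top tin has been lifted off and stands, released, on the worktop beside the caddy (horizontal distance between tin_top_center and caddy above 0.06 m and height (world z) of tin_top_center below 0.03 m and linear speed of tin_top below 0.02 m/s and contact force between the fingers and tin_top below 0.05 N), for 0.2 s.
At the end, for the whole second after the job is handed in: Middle tin upright on the cork mat, within 10 mm of its centre and 0.2 rad of the rack's length; top tin upright on the bottom tin, within 10 mm of it and 0.25 rad of the caddy's x; bottom tin in the caddy within 12 mm of its centre; all released and at rest (horizontal distance between tin_middle_center and mat_top below 0.01 m and height (world z) of tin_middle_center between 0.028 and 0.036 m and angle between each of tin_middle_center, tin_top_center, tin_bottom_center's own z axis and vertical below 0.08 rad and angle between the x axis of tin_middle_center and the x axis of rack, either way round below 0.2 rad and linear speed of each of tin_middle, tin_top below 0.02 m/s and contact force between the fingers and tin_middle below 0.05 N and horizontal distance between tin_top_center and tin_bottom_center below 0.01 m and height (world z) of tin_top_center between 0.07 and 0.078 m and angle between the x axis of tin_top_center and the x axis of caddy, either way round below 0.25 rad and contact force between the fingers and tin_top below 0.05 N and horizontal distance between tin_bottom_center and caddy below 0.012 m and height (world z) of tin_bottom_center below 0.034 m); the robot touches nothing.
It fails at once if the top or middle tin is tipped more than about 35 degrees (angle between any of tin_middle_center, tin_top_center's own z axis and vertical above 0.6 rad).
It fails at once if the top or middle tin is dropped (falls free of the fingers faster than 0.8 m/s, that is from more than about 3 cm) ((linear speed of tin_middle above 0.8 m/s and contact force between the fingers and tin_middle below 0.05 N) or (linear speed of tin_top above 0.8 m/s and contact force between the fingers and tin_top below 0.05 N)).
It fails at once if the bottom tin is lifted or shifted more than 15 mm (distance of tin_bottom_center from where it was at the start of the episode above 0.015 m).
It fails at once if the tin already in the rack is moved more than 15 mm (distance of tin_racked_center from where it was at the start of the episode above 0.015 m).
It fails at once if a bystander is moved more than 3 cm (distance of any of salt_shaker, garlic, teaspoon, spice_jar from where it was at the start of the episode above 0.03 m).
It also fails if it takes over 67 s, if anything falls off the work surface, if the arm or the gripper's body presses on something with over 40 N, if the wrist force passes 120 N, or if a joint passes its speed limit or range.

## Working session

There is one attempt and no reset: what is moved stays moved. The work goes in short steps, Python scripts to look and compute and a tool call to move; the robot and the scene stay as the last step left them, time stands still between calls to the robot, and variables do not carry over. Pictures are saved under pics/ and viewed, at most 10 in all, crops included, and the job is handed in when it is done.

Besides the shell and the picture viewer there is one more tool, called after "Call:" as a command line: name --argument value ..., lists and objects as JSON in quotes. play_rows: Moves the arm, as the interface text tells. Its arguments: {"type":"object","properties":{"delta_pos":{"type":"array"},"rotation":{"type":"array"},"jaw":{"type":"array"},"force":{"type":"number"}},"required":["delta_pos","rotation","jaw"]}

```bash
mkdir -p pics; python3 - <<'E'
from bench import env, vision
import cv2,numpy as np,pickle
s=env.state();print(s)
for n in("scene","top"):
    f=vision.grab_frame(n);cv2.imwrite(f"pics/{n}0.png",f["image"][:,:,::-1]);pickle.dump(f,open(n+".pkl","wb"))
    print(n,f["intrinsics"],f["R"],f["t"])
print(env.grip_depth)
E
```

```text
{'time_s': 0.0, 'joint_pos': array([-1.26496345e+00,  2.13383735e-01, -3.50616074e-02,  1.32348758e+00,
        3.32988411e-08,  1.57078874e+00]), 'qd': array([-1.18165979e-04, -1.03957191e-03, -1.20787124e-03,  4.56256852e-04,
        6.39184207e-05, -1.14903392e-03]), 'tau': array([ 2.73687627e-03, -6.86163425e+01,  4.87119091e+01,  1.77743234e-02,
        2.24580299e-04,  6.51021492e-05]), 'ee_pos': array([ 0.15044216, -0.47647647,  0.23080138]), 'ee_rot': array([ 9.88330309e-01,  1.52324910e-01, -8.65449513e-05, -5.61667563e-04]), 'ft_force': array([-0.34080984,  0.66879855, -0.13149618]), 'wrist_torque': array([-0.06600944, -0.0584086 , -0.00794354]), 'finger_force': 0.0, 'width': 1.0033091964701362}
scene [[550.4387233    0.         321.95173993]
 [  0.         550.4387233  235.79446749]
 [  0.           0.           1.        ]] [[ 0.58256269 -0.81273709 -0.00889515]
 [-0.32484638 -0.22278715 -0.91915217]
 [ 0.74504734  0.53835332 -0.39380219]] [-0.59477674  0.18557742  0.93550024]
top [[537.01678967   0.         321.37010703]
 [  0.         537.01678967 236.98073784]
 [  0.           0.           1.        ]] [[ 1.52046066e-03 -9.99902012e-01 -1.39159560e-02]
 [-9.98065508e-01 -6.52461091e-04 -6.21676429e-02]
 [ 6.21524716e-02  1.39835592e-02 -9.97968702e-01]] [-0.34956058  0.4879723   1.16176088]
0.0187
```

View pics/scene0.png

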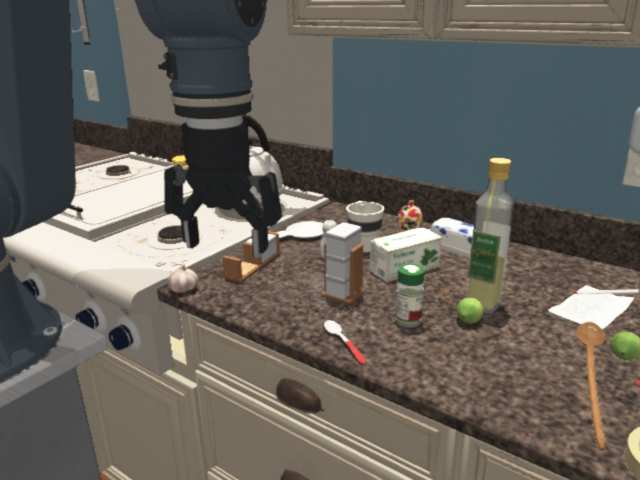

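View pics/top0.png

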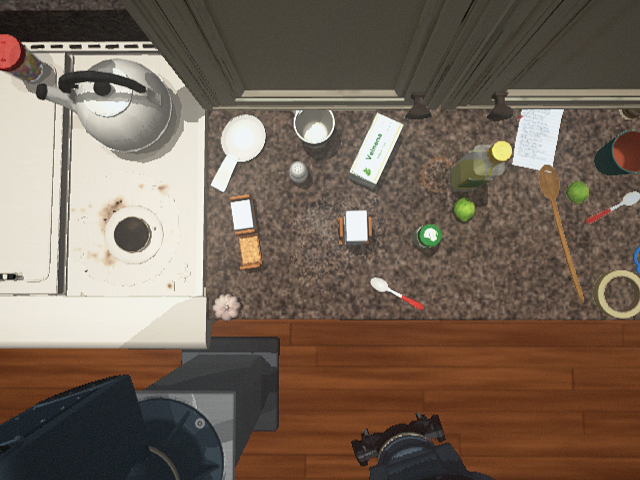

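The scene view shows the stack around (343,262) and the rack near (252,258). In the top view the stack top is at (356,226), the racked tin at (242,214), the cork mat at (249,251), the spice jar at (430,236) and the spoon at (395,293).

```bash
cat > h.py <<'E'
import numpy as np,cv2,pickle
from scipy.spatial.transform import Rotation as Rn
def cast(f,px,z):
    K,R,t=f["intrinsics"],f["R"],f["t"]
    px=np.atleast_2d(px).astype(float)
    d=(np.linalg.inv(K)@np.c_[px,np.ones(len(px))].T).T@R
    c=-R.T@t
    return c+d*((z-c[2])/d[:,2])[:,None]
def rect(f,mask,z,near=None):
    cs,_=cv2.findContours(mask.astype(np.uint8),cv2.RETR_EXTERNAL,cv2.CHAIN_APPROX_NONE)
    c=max(cs,key=cv2.contourArea)
    w=cast(f,c[:,0,:],z)[:,:2]
    (ctr,sz,a)=cv2.minAreaRect((w*1000).astype(np.float32))
    if sz[0]<sz[1]: sz=sz[::-1]; a-=90
    a=(a+90)%180-90
    return np.array(ctr)/1000,sz,a
def T(s):
    M=np.eye(4);M[:3,:3]=Rn.from_quat(s["ee_rot"]).as_matrix();M[:3,3]=s["ee_pos"];return M
E
python3 - <<'E'
from h import *
f=pickle.load(open("top.pkl","rb"));im=f["image"]
hsv=cv2.cvtColor(im,cv2.COLOR_RGB2HSV)
def m(x0,x1,y0,y1,lo,hi):
    k=cv2.inRange(hsv,lo,hi);o=np.zeros_like(k);o[y0:y1,x0:x1]=k[y0:y1,x0:x1];return o
W=((0,0,175),(180,50,255)); O=((5,90,70),(25,255,255))
print("top tin",rect(f,m(335,380,200,255,*W),.140))
print("racked",rect(f,m(225,262,190,240,*W),.052))
print("racked hi54",rect(f,m(225,262,190,240,*W),.054))
k=m(225,275,190,280,*O)
print("mat",rect(f,cv2.morphologyEx(m(232,268,232,268,(10,90,150),(30,255,255)),cv2.MORPH_OPEN,np.ones((3,3))),.010))
for n,z,p in(("garlic",.03,(227,307)),("salt",.09,(299,171)),("spice",.106,(430,236)),("spoon1",0,(380,285)),("spoon2",0,(424,308)),("oven edge",0,(207,200)),("box",.06,(365,180))):print(n,cast(f,p,z)[0])
a=cv2.resize(im[185:285,220:400],(792,440),interpolation=cv2.INTER_CUBIC);cv2.imwrite("pics/crop.png",a[:,:,::-1])
E
```

```text
top tin (array([ 0.50350363, -0.41867722]), (59.04791259765625, 40.306888580322266), 1.9000226259231567)
racked (array([ 0.53421027, -0.17990521]), (59.923179626464844, 40.61346435546875), 8.65084457397461)
racked hi54 (array([ 0.53400049, -0.18023279]), (59.817420959472656, 40.5417594909668), 8.650848388671875)
mat (array([ 0.45557193, -0.19267361]), (67.87965393066406, 42.523624420166016), 8.628761291503906)
garlic [ 0.33682064 -0.14726812  0.03      ]
salt [ 0.61968912 -0.30381999  0.09      ]
spice [ 0.48465999 -0.56844696  0.106     ]
spoon1 [ 0.38360854 -0.47773539  0.        ]
spoon2 [ 0.33366984 -0.57356544  0.        ]
oven edge [ 0.57149737 -0.09399221  0.        ]
box [ 0.60595998 -0.441598    0.06      ]
```

View pics/crop.png

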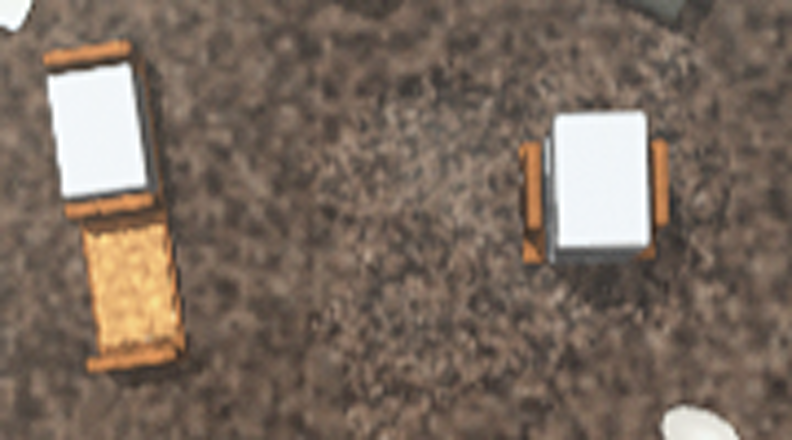

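The crop shows the stack top at (600,180), between cheeks at (533,185) and (661,182). The racked tin is at (100,130) and the mat at (132,285). Measured sizes match those given: 59x40 mm for the top tin and 60x41 mm for the racked tin, with the rack at a yaw of 8.65°.

```bash
cat > go.py <<'E'
import sys
from h import *
from bench import env
# usage: x y z yaw(deg of tool x)
x,y,z,yaw=map(float,sys.argv[1:5]);s=env.state();M=T(s)
c,sn=np.cos(np.radians(yaw)),np.sin(np.radians(yaw))
G=np.array([[c,sn,0],[sn,-c,0],[0,0,-1.]])
print("d",(M[:3,:3].T@(np.array([x,y,z])-M[:3,3])*100).round(2),"rot",Rn.from_matrix(M[:3,:3].T@G).as_rotvec().round(3),"j6",s["joint_pos"].round(2))
E
python3 go.py .5035 -.4187 .235 91.9
```

```text
d [35.41  5.12 -0.42] rot [-1.000e-03 -1.000e-03 -1.298e+00] j6 [-1.27  0.21 -0.03  1.32 -0.    1.57]
```

Call:
play_rows --delta_pos '[[4,0.6,-0.4],[8,1.2,-0.4],[13,1.9,-0.4],[18,2.6,-0.4],[23,3.3,-0.4],[28,4,-0.4],[32,4.6,-0.4],[35.4,5.1,-0.4]]' --rotation '[[0,0,-0.14],[0,0,-0.28],[0,0,-0.42],[0,0,-0.56],[0,0,-0.7],[0,0,-0.84],[0,0,-0.98],[0,0,-1.12]]' --jaw '[8.5,8.5,8.5,8.5,8.5,8.5,8.5,8.5]' --force 40

```text
time_s: 0.9
ee_pos: [0.5057, -0.4177, 0.2346]
ee_rot: [0.754, 0.657, 0.0, -0.0]
ft_force: [0.4, -0.7, 0.8]
width: 0.993
finger_force: 0.0
```

```bash
python3 go.py .5035 -.4187 .235 91.9
```

```text
d [-0.13 -0.2  -0.04] rot [-0.001 -0.001 -0.171] j6 [-0.69  0.56  0.48  1.49  0.    1.02]
```

Call:
play_rows --delta_pos '[[-0.1,-0.2,0],[-0.1,-0.2,0],[-0.1,-0.2,0],[-0.1,-0.2,0]]' --rotation '[[0,0,-0.1],[0,0,-0.175],[0,0,-0.175],[0,0,-0.175]]' --jaw '[8.5,8.5,8.5,8.5]'

```text
time_s: 1.3
ee_pos: [0.5012, -0.4195, 0.235]
ee_rot: [0.697, 0.717, -0.0, -0.0]
ft_force: [0.0, 0.5, -0.4]
width: 0.994
finger_force: 0.0
```

```bash
cat > w.py <<'E'
import sys
from h import *
from bench import env,vision
def wrist(name):
    s=env.state();f=vision.grab_frame("wrist");M=T(s)@f["T_tool_cam"]
    f["R"]=M[:3,:3].T;f["t"]=-f["R"]@M[:3,3]
    cv2.imwrite(f"pics/{name}.png",f["image"][:,:,::-1]);pickle.dump(f,open(name+".pkl","wb"));return f
if __name__=="__main__":
    f=wrist(sys.argv[1]);z=float(sys.argv[2])
    h=cv2.cvtColor(f["image"],cv2.COLOR_RGB2HSV)
    print(rect(f,cv2.inRange(h,(0,0,175),(180,50,255)),z))
E
python3 w.py w1 .14;python3 go.py .5035 -.4187 .235 91.9
```

```text
(array([ 0.63319037, -0.44084683]), (108.38137817382812, 47.92222213745117), -24.814559936523438)
d [0.08 0.24 0.02] rot [-0.    -0.    -0.006] j6 [-0.7   0.56  0.48  1.49 -0.    0.85]
```

View pics/w1.png

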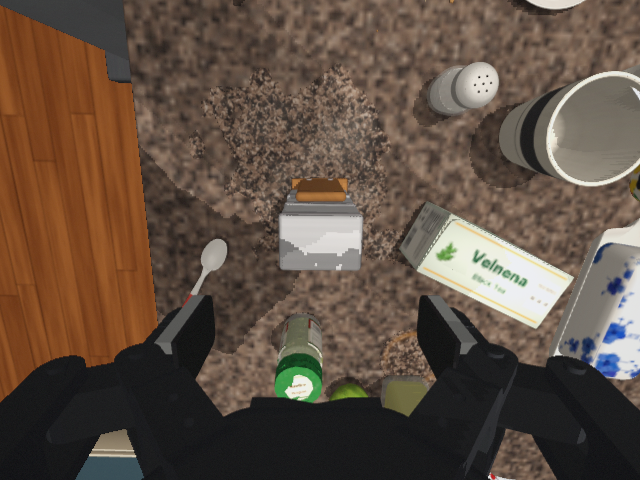

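The wrist view shows the top tin's lid with corners near (281,213), (360,213), (361,270) and (280,270). The salt shaker and the box are well clear of the fingers.

```bash
python3 - <<'E'
from h import *
f=pickle.load(open("w1.pkl","rb"))
g=cv2.cvtColor(f["image"],cv2.COLOR_RGB2GRAY);print(g[195:280:4,320],g[240,265:290:2])
p=cast(f,[(281,213),(360,213),(361,270),(280,270)],.14);print(p.round(4),p.mean(0))
E
```

```text
[126 111  92 114 113 111 206 208 206 206 207 218 219 216 216 148 144 142
 145 113 113 106] [ 64  56  66  88  53 104  80  93 117 120 201 203 202]
[[ 0.4752 -0.3999  0.14  ]
 [ 0.5306 -0.3983  0.14  ]
 [ 0.5341 -0.4408  0.14  ]
 [ 0.4745 -0.4426  0.14  ]] [ 0.50361857 -0.42037878  0.14      ]
```

Call:
play_rows --delta_pos '[[0,0.2,4],[0,0.2,8],[0,0.2,11],[0,0.2,13.1],[0,0.2,13.1],[0,0.2,13.1]]' --rotation '[[0,0,0],[0,0,0],[0,0,0],[0,0,0],[0,0,0],[0,0,0]]' --jaw '[8.5,8.5,8.5,8.5,8.5,8.5]'

```text
time_s: 1.95
ee_pos: [0.5033, -0.4196, 0.1051]
ee_rot: [0.697, 0.717, 0.0, 0.0]
ft_force: [0.4, -0.6, 0.7]
width: 0.997
finger_force: 0.0
```

Call:
play_rows --delta_pos '[[0,0,0],[0,0,0],[0,0,0],[0,0,0],[0,0,0],[0,0,0],[0,0,0],[0,0,0]]' --rotation '[[0,0,0],[0,0,0],[0,0,0],[0,0,0],[0,0,0],[0,0,0],[0,0,0],[0,0,0]]' --jaw '[7,6.5,6.2,6,5.8,5.6,5.5,5.5]' --force 40

```text
time_s: 2.75
ee_pos: [0.5037, -0.4198, 0.1051]
ee_rot: [0.696, 0.718, 0.0, 0.001]
ft_force: [0.2, -0.6, 6.7]
width: 0.692
finger_force: 43.7
```

Call:
play_rows --delta_pos '[[0,0,-1],[0,0,-2.5],[0,0,-4.5],[0,0,-6.5],[0,0,-8],[0,0,-8]]' --rotation '[[0,0,0],[0,0,0],[0,0,0],[0,0,0],[0,0,0],[0,0,0]]' --jaw '[5.5,5.5,5.5,5.5,5.5,5.5]'

```text
time_s: 3.35
ee_pos: [0.5041, -0.4201, 0.1869]
ee_rot: [0.696, 0.718, 0.0, 0.002]
ft_force: [-0.3, 0.4, -1.6]
width: 0.699
finger_force: 43.4
```

```bash
python3 go.py .385 -.34 .185 91.9; python3 go.py .385 -.34 .010 91.9;python3 - <<'E'
from bench import vision;import cv2
cv2.imwrite("pics/s1.png",vision.grab_frame("scene")["image"][120:380,150:470,::-1])
E
```

```text
d [  8.37 -11.66   0.14] rot [ 0.003  0.002 -0.003] j6 [-0.69  0.56  0.35  1.36 -0.    0.85]
d [  8.41 -11.71  17.64] rot [ 0.003  0.002 -0.003] j6 [-0.69  0.56  0.35  1.36 -0.    0.85]
```

View pics/s1.png

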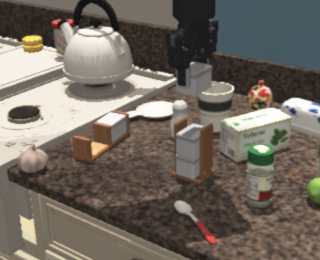

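The crop shows only the top tin hanging in the gripper at (193,78). The middle and bottom tins still stand in the caddy at (192,150).

Call:
play_rows --delta_pos '[[2,-2.5,0],[4.5,-6,0],[7,-9.5,0],[8.4,-11.7,2],[8.4,-11.7,6],[8.4,-11.7,10],[8.4,-11.7,13],[8.4,-11.7,15]]' --rotation '[[0,0,0],[0,0,0],[0,0,0],[0,0,0],[0,0,0],[0,0,0],[0,0,0],[0,0,0]]' --jaw '[5.5,5.5,5.5,5.5,5.5,5.5,5.5,5.5]'

```text
time_s: 4.2
ee_pos: [0.3822, -0.3376, 0.0313]
ee_rot: [0.696, 0.718, -0.0, -0.002]
ft_force: [-0.4, 0.1, -1.5]
width: 0.696
finger_force: 43.8
```

```bash
python3 go.py .385 -.34 .0105 91.9
```

```text
d [-0.25  0.27  2.08] rot [-0.003 -0.002 -0.003] j6 [-0.72  0.36 -0.36  0.85 -0.    0.82]
```

Call:
play_rows --delta_pos '[[0,0,0.8],[0,0,1.4],[0,0,1.8],[0,0,1.8],[0,0,1.8]]' --rotation '[[0,0,0],[0,0,0],[0,0,0],[0,0,0],[0,0,0]]' --jaw '[5.5,5.5,5.5,5.5,5.5]'

```text
time_s: 4.7
ee_pos: [0.3842, -0.3394, 0.0169]
ee_rot: [0.696, 0.718, 0.0, 0.001]
ft_force: [0.1, 0.9, -1.8]
width: 0.698
finger_force: 43.8
```

Call:
play_rows --delta_pos '[[0,0,0.3],[0,0,0.6],[0,0,0.6],[0,0,0.6]]' --rotation '[[0,0,0],[0,0,0],[0,0,0],[0,0,0]]' --jaw '[5.5,5.5,5.5,5.5]'

```text
time_s: 5.1
ee_pos: [0.3838, -0.339, 0.0103]
ee_rot: [0.696, 0.718, 0.0, -0.0]
ft_force: [0.6, 0.5, -0.7]
width: 0.696
finger_force: 43.8
```

Not yet in contact (force about -0.7 N), so I'll lower it gently.

Call:
play_rows --delta_pos '[[0,0,0.1],[0,0,0.2],[0,0,0.2]]' --rotation '[[0,0,0],[0,0,0],[0,0,0]]' --jaw '[5.5,5.5,5.5]'

```text
time_s: 5.4
ee_pos: [0.3839, -0.3391, 0.009]
ee_rot: [0.696, 0.718, -0.0, 0.0]
ft_force: [-4.2, 4.3, 15.6]
width: 0.696
finger_force: 45.7
```

Contact made. Release, then back up.

Call:
play_rows --delta_pos '[[0,0,0],[0,0,0],[0,0,0],[0,0,0],[0,0,0],[0,0,0]]' --rotation '[[0,0,0],[0,0,0],[0,0,0],[0,0,0],[0,0,0],[0,0,0]]' --jaw '[6.3,7,7.7,8.5,8.5,8.5]'

```text
time_s: 6.0
ee_pos: [0.3838, -0.339, 0.0082]
ee_rot: [0.696, 0.718, 0.0, -0.0]
ft_force: [0.2, -0.3, 0.9]
width: 0.997
finger_force: 0.0
```

Call:
play_rows --delta_pos '[[0,0,-2],[0,0,-5],[0,0,-10],[0,0,-15],[-2,2.5,-17],[-5,7,-17],[-8,11.5,-17],[-8.4,11.9,-17]]' --rotation '[[0,0,0],[0,0,0],[0,0,0],[0,0,0],[0,0,0],[0,0,0],[0,0,0],[0,0,0]]' --jaw '[8.5,8.5,8.5,8.5,8.5,8.5,8.5,8.5]'

```text
time_s: 6.8
ee_pos: [0.5081, -0.4208, 0.1768]
ee_rot: [0.696, 0.718, 0.0, -0.0]
ft_force: [-0.4, -0.5, 0.2]
width: 0.995
finger_force: 0.0
```

Call:
play_rows --delta_pos '[[0,0,0],[0,0,0],[0,0,0]]' --rotation '[[0,0,0],[0,0,0],[0,0,0]]' --jaw '[8.5,8.5,8.5]'

```text
time_s: 7.1
ee_pos: [0.5046, -0.419, 0.1786]
ee_rot: [0.696, 0.718, -0.0, -0.0]
ft_force: [-0.5, -0.3, 0.2]
width: 0.992
finger_force: 0.0
```

```bash
python3 - <<'E'
from h import *
from w import wrist
from bench import vision
f=wrist("w2");h=cv2.cvtColor(f["image"],cv2.COLOR_RGB2HSV)
k=cv2.inRange(h,(0,0,185),(180,50,255));cs,_=cv2.findContours(k,0,2)
for n,f in(("w",f),("t",vision.grab_frame("top"))):
  pickle.dump(f,open("last_"+n+".pkl","wb"))
  h=cv2.cvtColor(f["image"],cv2.COLOR_RGB2HSV);k=cv2.inRange(h,(0,0,170),(180,50,255));cs,_=cv2.findContours(k,0,1)
  for c in cs:
    for z in(.044,.096):
      w=cast(f,c[:,0],z)[:,:2];(C,s,a)=cv2.minAreaRect((w*1000).astype(np.float32))
      if 35<min(s)<46 and 54<max(s)<66:print(n,z,np.round(C,1),np.round(s,1),round(a,1))
E
python3 go.py .5036 -.4195 .06 91.9
```

```text
w 0.044 [ 383.4 -341.4] [58.2 39.8] 1.8
t 0.044 [ 535.1 -178.6] [60.5 40.9] 8.8
t 0.096 [ 529.7 -187.1] [57.8 39. ] 8.8
d [-0.03 -0.12 11.89] rot [ 0.     0.    -0.003] j6 [-0.69  0.56  0.34  1.35 -0.    0.85]
```

View pics/w2.png

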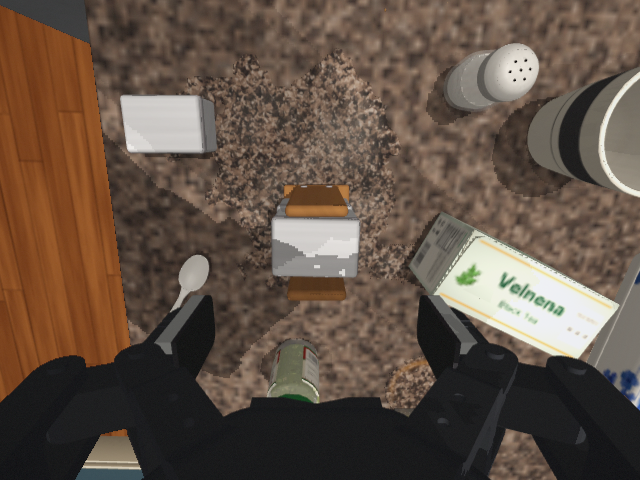

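The wrist view shows the top tin standing on the worktop at (168,125), and the middle tin's lid with corners (273,217) to (358,277).

```bash
python3 - <<'E'
from h import *
f=pickle.load(open("w2.pkl","rb"))
p=cast(f,[(273,217),(358,217),(358,277),(273,277)],.096);print(p.round(4),p.mean(0))
E
```

```text
[[ 0.4746 -0.3998  0.096 ]
 [ 0.5312 -0.398   0.096 ]
 [ 0.534  -0.4409  0.096 ]
 [ 0.4744 -0.4427  0.096 ]] [ 0.50355039 -0.42035052  0.096     ]
```

Call:
play_rows --delta_pos '[[0,-0.1,4],[0,-0.1,8],[0,-0.1,11],[0,-0.1,11.7],[0,-0.1,11.7],[0,-0.1,11.7]]' --rotation '[[0,0,0],[0,0,0],[0,0,0],[0,0,0],[0,0,0],[0,0,0]]' --jaw '[8.5,8.5,8.5,8.5,8.5,8.5]'

```text
time_s: 7.8
ee_pos: [0.505, -0.4201, 0.0634]
ee_rot: [0.696, 0.718, 0.0, 0.001]
ft_force: [0.3, -0.0, 0.1]
width: 0.998
finger_force: 0.0
```

Call:
play_rows --delta_pos '[[0,-0.1,0.2],[0,-0.1,0.2],[0,-0.1,0.2],[0,-0.1,0.2],[0,-0.1,0.2],[0,-0.1,0.2],[0,-0.1,0.2],[0,-0.1,0.2]]' --rotation '[[0,0,0],[0,0,0],[0,0,0],[0,0,0],[0,0,0],[0,0,0],[0,0,0],[0,0,0]]' --jaw '[8.5,7,6.5,6.2,6,5.8,5.5,5.5]' --force 40

```text
time_s: 8.6
ee_pos: [0.5036, -0.4197, 0.0598]
ee_rot: [0.696, 0.718, 0.0, 0.0]
ft_force: [-1.5, 0.5, 5.6]
width: 0.691
finger_force: 43.5
```

Call:
play_rows --delta_pos '[[0,0,-1],[0,0,-2.5],[0,0,-4.5],[0,0,-6.5],[0,0,-8.5],[0,0,-9],[0,0,-9]]' --rotation '[[0,0,0],[0,0,0],[0,0,0],[0,0,0],[0,0,0],[0,0,0],[0,0,0]]' --jaw '[5.5,5.5,5.5,5.5,5.5,5.5,5.5]'

```text
time_s: 9.3
ee_pos: [0.5036, -0.4197, 0.1499]
ee_rot: [0.696, 0.718, 0.0, 0.001]
ft_force: [-0.1, 0.1, -1.8]
width: 0.697
finger_force: 43.6
```

```bash
python3 go.py .48 -.295 .15 91.9;python3 - <<'E'
from bench import vision;import cv2
cv2.imwrite("pics/s2.png",vision.grab_frame("scene")["image"][120:380,150:470,::-1])
E
```

```text
d [12.54 -1.99 -0.02] rot [ 0.001  0.001 -0.003] j6 [-0.69  0.56  0.27  1.28 -0.    0.85]
```

View pics/s2.png

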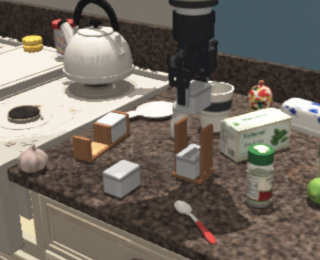

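The crop shows the middle tin raised at (193,95), the bottom tin still in the caddy at (188,160), and the top tin on the worktop at (122,178).

Call:
play_rows --delta_pos '[[3,-0.5,0],[7,-1.1,0],[11,-1.7,0],[12.5,-2,2],[12.5,-2,6],[12.5,-2,9.5],[12.5,-2,12],[12.5,-2,12]]' --rotation '[[0,0,0],[0,0,0],[0,0,0],[0,0,0],[0,0,0],[0,0,0],[0,0,0],[0,0,0]]' --jaw '[5.5,5.5,5.5,5.5,5.5,5.5,5.5,5.5]'

```text
time_s: 10.15
ee_pos: [0.4767, -0.2933, 0.0253]
ee_rot: [0.696, 0.718, -0.001, -0.003]
ft_force: [-0.7, -0.3, -0.8]
width: 0.697
finger_force: 43.9
```

Call:
play_rows --delta_pos '[[0,0,0.8],[0,0,1.5],[0,0,2],[0,0,2],[0,0,2]]' --rotation '[[0,0,0],[0,0,0],[0,0,0],[0,0,0],[0,0,0]]' --jaw '[5.5,5.5,5.5,5.5,5.5]'

```text
time_s: 10.65
ee_pos: [0.4798, -0.2953, 0.0097]
ee_rot: [0.696, 0.718, 0.0, 0.0]
ft_force: [0.0, -0.7, -2.3]
width: 0.698
finger_force: 44.0
```

Call:
play_rows --delta_pos '[[0,0,0.1],[0,0,0.2],[0,0,0.2]]' --rotation '[[0,0,0],[0,0,0],[0,0,0]]' --jaw '[5.5,5.5,5.5]'

```text
time_s: 10.95
ee_pos: [0.4799, -0.2953, 0.0078]
ee_rot: [0.696, 0.718, 0.0, 0.0]
ft_force: [-1.5, 1.6, 5.5]
width: 0.701
finger_force: 44.7
```

Call:
play_rows --delta_pos '[[0,0,0],[0,0,0],[0,0,0],[0,0,0],[0,0,0],[0,0,-2],[0,0,-5],[0,0,-9]]' --rotation '[[0,0,0],[0,0,0],[0,0,0],[0,0,0],[0,0,0],[0,0,0],[0,0,0],[0,0,0]]' --jaw '[6.3,7,7.7,8.5,8.5,8.5,8.5,8.5]'

```text
time_s: 11.75
ee_pos: [0.4786, -0.2945, 0.0971]
ee_rot: [0.696, 0.718, -0.0, -0.001]
ft_force: [-0.3, 0.7, -1.0]
width: 0.995
finger_force: 0.0
```

Call:
play_rows --delta_pos '[[0,0,-4],[0,0,-7],[0,0,-9],[0,0,-9],[0,0,-9],[0,0,-9],[0,0,-9],[0,0,-9]]' --rotation '[[0,0,0.14],[0,0,0.28],[0,0,0.42],[0,0,0.56],[0,0,0.7],[0,0,0.84],[0,0,0.98],[0,0,1.12]]' --jaw '[8.5,8.5,8.5,8.5,8.5,8.5,8.5,8.5]'

```text
time_s: 12.55
ee_pos: [0.4795, -0.2951, 0.1873]
ee_rot: [0.972, 0.235, -0.0, -0.0]
ft_force: [0.5, 0.1, -0.2]
width: 0.995
finger_force: 0.0
```

Call:
play_rows --delta_pos '[[0,0,0],[0,0,0],[0,0,0],[0,0,0],[0,0,0],[0,0,0]]' --rotation '[[0,0,0.14],[0,0,0.28],[0,0,0.42],[0,0,0.45],[0,0,0.45],[0,0,0.45]]' --jaw '[8.5,8.5,8.5,8.5,8.5,8.5]'

```text
time_s: 13.15
ee_pos: [0.4796, -0.2951, 0.1873]
ee_rot: [1.0, 0.016, -0.0, -0.0]
ft_force: [-1.0, 0.2, 0.5]
width: 0.992
finger_force: 0.0
```

```bash
cat > find.py <<'E'
from h import *
from w import wrist
import sys
f=wrist(sys.argv[1])
h=cv2.cvtColor(f["image"],cv2.COLOR_RGB2HSV)
for v in (150,170,190,200):
  k=cv2.inRange(h,(0,0,v),(180,50,255));cs,_=cv2.findContours(k,0,1)
  for c in cs:
    for z in map(float,sys.argv[2:]):
      w=cast(f,c[:,0],z)[:,:2];(C,s,a)=cv2.minAreaRect((w*1000).astype(np.float32))
      if 35<min(s)<46 and 54<max(s)<66:print(v,z,np.round(C,1),np.round(s,1),round(a,1))
E
python3 find.py w3 .044 .054; python3 go.py .48 -.295 .0085 1.9
```

```text
150 0.044 [ 383.4 -341.6] [55.2 38.2] 1.9
150 0.044 [ 502.2 -423.4] [60.  42.2] 1.8
150 0.054 [ 503.8 -418.8] [57.9 40.7] 1.8
150 0.044 [ 534.2 -180.2] [60.4 42.2] 8.5
150 0.054 [ 534.7 -184.2] [58.3 40.8] 8.5
170 0.044 [ 501.8 -423.4] [59.3 41.6] 2.1
170 0.054 [ 503.4 -418.9] [57.2 40.1] 2.1
170 0.044 [ 534.2 -180. ] [60.  41.3] 8.9
170 0.054 [ 534.7 -184. ] [57.9 39.8] 8.9
190 0.044 [ 501.8 -423.5] [59.2 40.9] 1.9
190 0.054 [ 503.4 -418.9] [57.1 39.5] 1.9
190 0.044 [ 534.2 -179.9] [59.5 40.6] 9.0
190 0.054 [ 534.7 -183.9] [57.4 39.2] 9.0
200 0.044 [ 501.5 -424.1] [59.3 40. ] 2.9
200 0.054 [ 503.2 -419.5] [57.2 38.6] 2.9
200 0.044 [ 534.3 -179.7] [59.2 40.1] 8.8
200 0.054 [ 534.7 -183.7] [57.1 38.7] 8.8
d [ 5.000e-02 -1.000e-02  1.788e+01] rot [-0.     0.    -0.001] j6 [-0.55  0.35  0.04  1.26  0.    2.56]
```

View pics/w3.png

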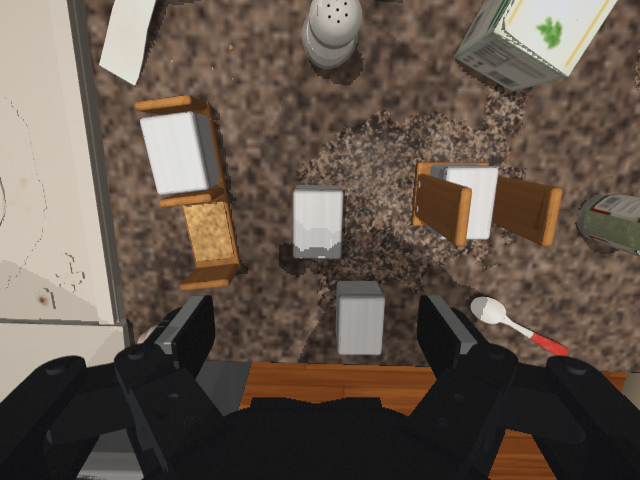

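The wrist view shows the middle tin at (318,222) and the top tin at (360,318). In the rack, the end divider is at (210,275), the mid divider at (190,198), and the mat at (210,235) between them. Next I grasp the middle tin across its width and measure the rack from both cameras.

```bash
python3 - <<'E'
from h import *
a=np.radians(8.7);u=np.array([np.cos(a),np.sin(a)]);v=np.array([-u[1],u[0]])
for n,(x0,x1,y0,y1) in(("top",(226,272,185,280)),("w3",(125,250,88,298))):
    f=pickle.load(open(n+".pkl","rb"));h=cv2.cvtColor(f["image"],cv2.COLOR_RGB2HSV)
    for nm,lo,hi,z in(("wood",(3,110,60),(20,255,255),.052),("mat",(14,80,165),(30,200,255),.010)):
        k=np.zeros(h.shape[:2],np.uint8);k[y0:y1,x0:x1]=cv2.inRange(h,lo,hi)[y0:y1,x0:x1]
        _,lab,st,ce=cv2.connectedComponentsWithStats(k)
        for i in range(1,len(st)):
            if st[i,4]<25:continue
            q=np.argwhere(lab==i)[:,::-1];w=cast(f,q,z)[:,:2]*1000;U=w@u;V=w@v
            print(n,nm,st[i],"U",np.percentile(U,[0,1,99,100]).round(1),"V",np.percentile(V,[0,1,99,100]).round(1))
for p in((.5342,-.1799),(.5346,-.183),(.459,-.192)):print(np.array(p)@u*1e3,np.array(p)@v*1e3)
f=pickle.load(open("w3.pkl","rb"));
w=cast(f,[(294,186),(342,186),(341,257),(293,257)],.044);print(w.round(4),w.mean(0))
E
```

```text
top wood [230 194  20   6  68] U [535.2 535.3 542.5 542.6] V [-280.2 -280.  -239.1 -238.9]
top wood [235 229  20   6  70] U [460.2 460.3 467.6 467.6] V [-280.4 -280.2 -239.5 -239.3]
top wood [238 233  24  37 658] U [385.1 385.9 455.8 457.1] V [-286.4 -285.8 -242.  -239.1]
top mat [239 236  21  28 456] U [398.1 398.8 454.1 455.2] V [-277.9 -277.5 -239.3 -238.4]
w3 wood [ 134   95  107  196 6262] U [386.1 387.5 541.3 542.2] V [-297.8 -297.1 -243.1 -240.4]
w3 mat [135  96  54  12 369] U [542.1 542.4 548.4 548.5] V [-268.3 -267.7 -222.2 -221.4]
w3 mat [159 195  50  12 287] U [456.1 456.4 462.2 462.4] V [-268.4 -267.8 -222.5 -221.6]
w3 mat [ 183  202   50   59 2092] U [398.8 399.8 453.1 454.9] V [-280.8 -280.4 -243.3 -242.6]
w3 mat [211 281  11   4  29] U [372.1 372.1 375.3 375.3] V [-263.8 -263.7 -253.3 -253.2]
500.84161277072405 -258.6335804129467
500.7681017826812 -261.75841579015247
424.6766165577197 -259.21954276074086
[[ 0.512  -0.2773  0.044 ]
 [ 0.5133 -0.3169  0.044 ]
 [ 0.4515 -0.3194  0.044 ]
 [ 0.4501 -0.2774  0.044 ]] [ 0.48169472 -0.29771901  0.044     ]
```

Call:
play_rows --delta_pos '[[0,0,4],[0,0,8],[0,0,12],[0,0,15],[0,0,17],[0,0,17.6],[0,0,17.6],[0,0,17.6]]' --rotation '[[0,0,0],[0,0,0],[0,0,0],[0,0,0],[0,0,0],[0,0,0],[0,0,0],[0,0,0]]' --jaw '[8.5,8.5,8.5,8.5,8.5,8.5,8.5,8.5]'

```text
time_s: 14.0
ee_pos: [0.4803, -0.2956, 0.0125]
ee_rot: [1.0, 0.016, 0.001, 0.0]
ft_force: [-0.1, -0.2, -0.2]
width: 0.994
finger_force: 0.0
```

Call:
play_rows --delta_pos '[[0,0,0],[0,0,0],[0,0,0],[0,0,0],[0,0,0],[0,0,0],[0,0,0],[0,0,0]]' --rotation '[[0,0,0],[0,0,0],[0,0,0],[0,0,0],[0,0,0],[0,0,0],[0,0,0],[0,0,0]]' --jaw '[7,6,5,4.6,4.3,4.0,3.7,3.7]' --force 40

```text
time_s: 14.8
ee_pos: [0.4798, -0.2953, 0.0116]
ee_rot: [1.0, 0.015, 0.0, 0.0]
ft_force: [0.1, -1.5, 5.3]
width: 0.483
finger_force: 41.3
```

Call:
play_rows --delta_pos '[[0,0,0],[0,0,-2],[0,0,-5],[0,0,-8],[0,0,-9],[0,0,-9],[0,0,-9]]' --rotation '[[0,0,0],[0,0,0],[0,0,0],[0,0,0],[0,0,0],[0,0,0],[0,0,0]]' --jaw '[3.7,3.7,3.7,3.7,3.7,3.7,3.7]'

```text
time_s: 15.5
ee_pos: [0.4791, -0.2948, 0.1001]
ee_rot: [1.0, 0.015, -0.001, -0.0]
ft_force: [-0.8, 0.7, -2.3]
width: 0.485
finger_force: 41.1
```

```bash
python3 go.py .461 -.1923 .10 8.7
```

```text
d [ -1.5  -10.31   0.02] rot [-0.001  0.001 -0.121] j6 [-0.55  0.4  -0.12  1.06  0.    2.56]
```

Call:
play_rows --delta_pos '[[-0.4,-3,0],[-0.9,-6,0],[-1.3,-9,0],[-1.5,-10.3,0],[-1.5,-10.3,0],[-1.5,-10.3,0],[-1.5,-10.3,0]]' --rotation '[[0,0,-0.06],[0,0,-0.12],[0,0,-0.12],[0,0,-0.12],[0,0,-0.12],[0,0,-0.12],[0,0,-0.12]]' --jaw '[3.7,3.7,3.7,3.7,3.7,3.7,3.7]'

```text
time_s: 16.2
ee_pos: [0.4615, -0.1935, 0.1009]
ee_rot: [0.997, 0.075, -0.0, 0.0]
ft_force: [0.3, -0.2, -1.5]
width: 0.485
finger_force: 41.4
```

Call:
play_rows --delta_pos '[[0,0,1],[0,0,2],[0,0,2.5],[0,0,2.5],[0,0,2.5]]' --rotation '[[0,0,0],[0,0,0],[0,0,0],[0,0,0],[0,0,0]]' --jaw '[3.7,3.7,3.7,3.7,3.7]'

```text
time_s: 16.7
ee_pos: [0.4613, -0.1927, 0.0762]
ee_rot: [0.997, 0.075, -0.0, -0.0]
ft_force: [-0.7, -0.0, -1.9]
width: 0.483
finger_force: 41.4
```

```bash
python3 go.py .461 -.1923 .0216 8.7; python3 - <<'E'
from w import *
f=wrist("w4")
for a in((.461,-.1923,.052),):pass
E
```

```text
d [-0.02 -0.04  5.46] rot [-0.     0.    -0.001] j6 [-0.4   0.3  -0.33  0.95  0.    2.6 ]
```

View pics/w4.png

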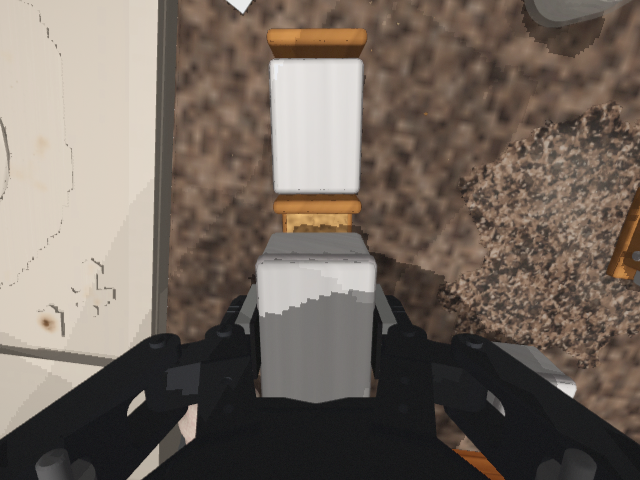

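The view shows the held tin with its far bottom edge near row 233 and far top edge near row 262, at columns 257-376. The mid divider's top spans rows 200-213 at columns 274-361. Sideways it lines up, so I'll check the lengthwise gap.

```bash
python3 - <<'E'
from h import *
f=pickle.load(open("w4.pkl","rb"))
a=np.radians(8.7);u=np.array([np.cos(a),np.sin(a)]);v=np.array([-u[1],u[0]])
g=cv2.cvtColor(f["image"],cv2.COLOR_RGB2GRAY);print(g[190:272,317])
for n,p,z in(("tin far low",(317,234),.0646),("tin far top",(317,262),.1086),("tinL",(257,262),.1086),("tinR",(376,262),.1086),("div far",(317,199.5),.052),("div near",(317,213),.052),("divL",(274,206),.052),("divR",(361,206),.052),("far div far",(317,28.5),.052)):
    w=cast(f,p,z)[0][:2]*1000;print(n,w@u,w@v)
E
```

```text
[194 179 144 110  77  73  70  71  73  70  84 110 127 135 140 146 145 143
 139 137 131 124 113  88 150 154 156 164 174 180 182 179 170 161 154 148
 100  85  86  88  92  92 103 113 115 115 115 114 115 113 113 114 113 115
 117 118 118 117 118 117 118 117 117 108  88  90 104 117 129 144 125 134
 151 169 187 195 199 204 206 208 199 198]
tin far low 453.9951240547035 -261.6490796263976
tin far top 455.99561700957355 -261.43723119566107
tinL 456.0002131596671 -241.13849612279552
tinR 455.9910962409917 -281.40304647625715
div far 467.9944063820746 -261.6924311490119
div near 461.30918228750784 -261.7003743188768
divL 464.7958408645497 -240.66286233879973
divR 464.7916783260014 -283.2228124834324
far div far 541.6424668406203 -261.60492487455235
```

Call:
play_rows --delta_pos '[[0.1,0,1],[0.1,0,2],[0.1,0,3],[0.1,0,4],[0.1,0,4.8],[0.1,0,5.2],[0.1,0,5.2],[0.1,0,5.2]]' --rotation '[[0,0,0],[0,0,0],[0,0,0],[0,0,0],[0,0,0],[0,0,0],[0,0,0],[0,0,0]]' --jaw '[3.7,3.7,3.7,3.7,3.7,3.7,3.7,3.7]'

```text
time_s: 17.55
ee_pos: [0.4626, -0.1926, 0.0245]
ee_rot: [0.997, 0.075, 0.0, 0.0]
ft_force: [0.6, 0.7, -1.6]
width: 0.484
finger_force: 41.4
```

Call:
play_rows --delta_pos '[[0,0,0.1],[0,0,0.2],[0,0,0.2]]' --rotation '[[0,0,0],[0,0,0],[0,0,0]]' --jaw '[3.7,3.7,3.7]'

```text
time_s: 17.85
ee_pos: [0.4625, -0.1925, 0.0224]
ee_rot: [0.997, 0.075, 0.0, 0.0]
ft_force: [-0.2, 0.3, -1.7]
width: 0.485
finger_force: 41.4
```

Call:
play_rows --delta_pos '[[0,0,0.1],[0,0,0.15],[0,0,0.15]]' --rotation '[[0,0,0],[0,0,0],[0,0,0]]' --jaw '[3.7,3.7,3.7]'

```text
time_s: 18.15
ee_pos: [0.4626, -0.1926, 0.0216]
ee_rot: [0.997, 0.075, 0.0, 0.0]
ft_force: [-5.8, 2.5, 16.8]
width: 0.484
finger_force: 43.6
```

Call:
play_rows --delta_pos '[[0,0,0],[0,0,0],[0,0,0],[0,0,0],[0,0,0],[0,0,-2],[0,0,-6],[0,0,-11]]' --rotation '[[0,0,0],[0,0,0],[0,0,0],[0,0,0],[0,0,0],[0,0,0],[0,0,0],[0,0,0]]' --jaw '[4.8,5.5,6.5,7.5,8,8,8.5,8.5]'

```text
time_s: 18.95
ee_pos: [0.4611, -0.192, 0.1309]
ee_rot: [0.997, 0.075, -0.001, -0.001]
ft_force: [1.4, -0.3, 0.3]
width: 0.997
finger_force: 0.0
```

```bash
python3 go.py .3838 -.339 .15 91.9; python3 find.py w5 .044 .054|head -20
```

```text
d [-9.86 13.37 -1.91] rot [-3.000e-03  1.000e-03 -1.453e+00] j6 [-0.39  0.26 -0.24  1.08 -0.    2.6 ]
150 0.044 [ 534.9 -182.3] [61.7 43.3] 8.8
150 0.054 [ 534.7 -182.3] [59.  41.4] 8.8
170 0.044 [ 535.  -182.3] [60.6 42.7] 9.0
170 0.054 [ 534.7 -182.3] [58.  40.8] 9.0
190 0.044 [ 535.  -182.3] [60.5 42. ] 8.8
190 0.054 [ 534.7 -182.3] [57.9 40.1] 8.8
200 0.044 [ 535.  -182.1] [59.3 41.5] 8.9
200 0.054 [ 534.7 -182.1] [56.7 39.7] 8.9
```

Call:
play_rows --delta_pos '[[-1,1.5,-2],[-2.5,3.4,-2],[-4,5.4,-2],[-5.5,7.5,-2],[-7,9.5,-2],[-8.5,11.5,-2],[-9.9,13.4,-2],[-9.9,13.4,-2]]' --rotation '[[0,0,-0.14],[0,0,-0.28],[0,0,-0.42],[0,0,-0.56],[0,0,-0.7],[0,0,-0.84],[0,0,-0.98],[0,0,-1.12]]' --jaw '[8.5,8.5,8.5,8.5,8.5,8.5,8.5,8.5]'

```text
time_s: 19.8
ee_pos: [0.3835, -0.3419, 0.1507]
ee_rot: [0.804, 0.595, -0.0, 0.0]
ft_force: [0.5, 0.4, 0.1]
width: 0.994
finger_force: 0.0
```

Call:
play_rows --delta_pos '[[0,0,0],[0,0,0],[0,0,0],[0,0,0],[0,0,0]]' --rotation '[[0,0,-0.14],[0,0,-0.28],[0,0,-0.33],[0,0,-0.33],[0,0,-0.33]]' --jaw '[8.5,8.5,8.5,8.5,8.5]'

```text
time_s: 20.3
ee_pos: [0.3847, -0.3399, 0.1508]
ee_rot: [0.697, 0.717, -0.0, -0.0]
ft_force: [0.6, -0.1, 0.1]
width: 0.994
finger_force: 0.0
```

```bash
python3 go.py .3838 -.339 .009 91.9; python3 find.py w6 .044 .054|sort -u|head -20
```

```text
d [ 0.09 -0.08 14.18] rot [-0.    -0.    -0.005] j6 [-0.72  0.27 -0.17  1.13 -0.    0.82]
150 0.044 [ 383.5 -340.3] [59.6 41.3] 1.7
150 0.054 [ 383.4 -337.6] [57.2 39.6] 1.7
```

Call:
play_rows --delta_pos '[[0.1,-0.1,4],[0.1,-0.1,8],[0.1,-0.1,11],[0.1,-0.1,13],[0.1,-0.1,14],[0.1,-0.1,14],[0.1,-0.1,14],[0.1,-0.1,14]]' --rotation '[[0,0,-0.005],[0,0,-0.005],[0,0,-0.005],[0,0,-0.005],[0,0,-0.005],[0,0,-0.005],[0,0,-0.005],[0,0,-0.005]]' --jaw '[8.5,8.5,8.5,8.5,8.5,8.5,8.5,8.5]'

```text
time_s: 21.15
ee_pos: [0.3843, -0.3395, 0.012]
ee_rot: [0.695, 0.719, 0.0, 0.001]
ft_force: [0.2, -0.3, 0.4]
width: 0.994
finger_force: 0.0
```

Call:
play_rows --delta_pos '[[0,0,0],[0,0,0],[0,0,0],[0,0,0],[0,0,0],[0,0,0],[0,0,0],[0,0,0]]' --rotation '[[0,0,0],[0,0,0],[0,0,0],[0,0,0],[0,0,0],[0,0,0],[0,0,0],[0,0,0]]' --jaw '[7,6.5,6.2,6,5.8,5.6,5.5,5.5]' --force 40

```text
time_s: 21.95
ee_pos: [0.3838, -0.339, 0.0113]
ee_rot: [0.695, 0.719, 0.0, 0.0]
ft_force: [-1.2, 1.2, 7.4]
width: 0.699
finger_force: 43.2
```

Call:
play_rows --delta_pos '[[0,0,0],[0,0,-2],[0,0,-5],[0,0,-9],[0,0,-13],[0,0,-15.5],[0,0,-15.5],[0,0,-15.5]]' --rotation '[[0,0,0],[0,0,0],[0,0,0],[0,0,0],[0,0,0],[0,0,0],[0,0,0],[0,0,0]]' --jaw '[5.5,5.5,5.5,5.5,5.5,5.5,5.5,5.5]'

```text
time_s: 22.75
ee_pos: [0.3837, -0.3389, 0.1656]
ee_rot: [0.695, 0.719, 0.0, 0.0]
ft_force: [-0.5, 0.5, -2.9]
width: 0.696
finger_force: 44.2
```

```bash
python3 go.py .5037 -.4197 .165 91.9
```

```text
d [-8.49 11.71  0.06] rot [0.    0.    0.002] j6 [-0.72  0.26 -0.14  1.17 -0.    0.81]
```

Call:
play_rows --delta_pos '[[-2,2.8,0],[-4.5,6.2,0],[-7,9.6,0],[-8.5,11.7,0],[-8.5,11.7,0],[-8.5,11.7,0],[-8.5,11.7,0]]' --rotation '[[0,0,0],[0,0,0],[0,0,0],[0,0,0],[0,0,0],[0,0,0],[0,0,0]]' --jaw '[5.5,5.5,5.5,5.5,5.5,5.5,5.5]'

```text
time_s: 23.45
ee_pos: [0.5027, -0.4192, 0.1649]
ee_rot: [0.695, 0.719, -0.0, -0.001]
ft_force: [-0.3, -0.6, -2.5]
width: 0.696
finger_force: 44.1
```

Call:
play_rows --delta_pos '[[0,0,1.5],[0,0,3],[0,0,3.5],[0,0,3.5],[0,0,3.5]]' --rotation '[[0,0,0],[0,0,0],[0,0,0],[0,0,0],[0,0,0]]' --jaw '[5.5,5.5,5.5,5.5,5.5]'

```text
time_s: 23.95
ee_pos: [0.5035, -0.4198, 0.1316]
ee_rot: [0.695, 0.719, 0.0, 0.0]
ft_force: [-0.1, 0.2, -1.1]
width: 0.695
finger_force: 44.2
```

```bash
python3 go.py .5037 -.4197 .0633 91.9;  python3 - <<'E'
from w import *
f=wrist("w7");h=cv2.cvtColor(f["image"],cv2.COLOR_RGB2HSV)
k=cv2.inRange(h,(3,110,60),(20,255,255))
_,lab,st,ce=cv2.connectedComponentsWithStats(k)
for i in range(1,len(st)):
    if st[i,4]>150: print(st[i])
g=cv2.cvtColor(f["image"],cv2.COLOR_RGB2GRAY);print(g[180:330:2,317])
E
```

```text
d [0.01 0.02 6.83] rot [0.001 0.    0.002] j6 [-0.7   0.57  0.24  1.24 -0.    0.84]
[    0     3   101   428 29502]
[ 280  190   79   45 3228]
[ 74  88 105  73 111  77  75  63  61  63  62  63  64  64  62  62  62  63
  62  62  75 106 116 124 121 117 106  92 132 119 118 116 116 116 117 115
 113 110 108 109 108 108 110 108 109 111 109 108  99  94  88  84  99 124
 121 105 112 115 116 117 116 116 117 117 118 118 116 115 115 116 117 117
 117 117 119]
```

```bash
python3 - <<'E'
from h import *
f=pickle.load(open("w7.pkl","rb"))
for n,r,z in(("cheek top outer",219,.11),("cheek inner/occl",235,.11),("tin top edge",281,.1643),("tin low edge",236,.1203)):print(n,cast(f,(317,r),z)[0])
E
```

```text
cheek top outer [ 0.50194385 -0.38741557  0.11      ]
cheek inner/occl [ 0.50224453 -0.39548388  0.11      ]
tin top edge [ 0.50206218 -0.39705904  0.1643    ]
tin low edge [ 0.50211221 -0.39316031  0.1203    ]
```

View pics/w7.png

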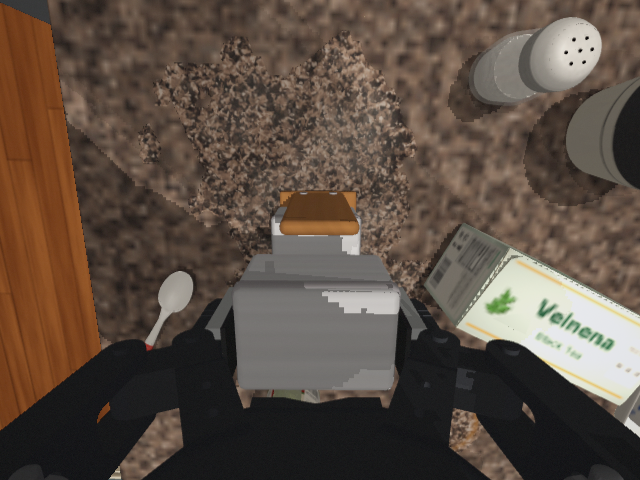

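The view shows the held tin (columns 235-398, top edge near row 285) centred over the bottom tin (columns 273-360, rows 236-256). The +y cheek at rows 219-235 is clear of it, so I descend.

Call:
play_rows --delta_pos '[[0,0,1],[0,0,1.8],[0,0,2.5],[0,0,3.2],[0,0,3.5],[0,0,3.5]]' --rotation '[[0,0,0],[0,0,0],[0,0,0],[0,0,0],[0,0,0],[0,0,0]]' --jaw '[5.5,5.5,5.5,5.5,5.5,5.5]'

```text
time_s: 24.6
ee_pos: [0.5033, -0.4196, 0.0952]
ee_rot: [0.695, 0.719, -0.0, -0.0]
ft_force: [-0.4, -1.2, -0.8]
width: 0.694
finger_force: 44.2
```

Call:
play_rows --delta_pos '[[0,0,0.8],[0,0,1.6],[0,0,2.4],[0,0,2.9],[0,0,2.9],[0,0,2.9]]' --rotation '[[0,0,0],[0,0,0],[0,0,0],[0,0,0],[0,0,0],[0,0,0]]' --jaw '[5.5,5.5,5.5,5.5,5.5,5.5]'

```text
time_s: 25.2
ee_pos: [0.5035, -0.4197, 0.0668]
ee_rot: [0.695, 0.719, -0.0, -0.0]
ft_force: [-0.7, -0.3, -1.0]
width: 0.694
finger_force: 44.2
```

Call:
play_rows --delta_pos '[[0,0,0.15],[0,0,0.3],[0,0,0.3]]' --rotation '[[0,0,0],[0,0,0],[0,0,0]]' --jaw '[5.5,5.5,5.5]'

```text
time_s: 25.5
ee_pos: [0.5035, -0.4197, 0.0637]
ee_rot: [0.695, 0.719, -0.0, -0.0]
ft_force: [-0.1, -0.9, -1.7]
width: 0.695
finger_force: 44.2
```

Call:
play_rows --delta_pos '[[0,0,0.1],[0,0,0.1]]' --rotation '[[0,0,0],[0,0,0]]' --jaw '[5.5,5.5]'

```text
time_s: 25.7
ee_pos: [0.5036, -0.4199, 0.0633]
ee_rot: [0.695, 0.719, -0.0, 0.0]
ft_force: [-0.5, 1.0, 3.8]
width: 0.697
finger_force: 44.8
```

Seated at the expected height. Release, then retreat straight up.

Call:
play_rows --delta_pos '[[0,0,0],[0,0,0],[0,0,0],[0,0,0],[0,0,0],[0,0,-1],[0,0,-4],[0,0,-8]]' --rotation '[[0,0,0],[0,0,0],[0,0,0],[0,0,0],[0,0,0],[0,0,0],[0,0,0],[0,0,0]]' --jaw '[6.3,7,7.7,8.5,8.5,8.5,8.5,8.5]'

```text
time_s: 26.5
ee_pos: [0.5027, -0.419, 0.1429]
ee_rot: [0.695, 0.719, -0.0, -0.001]
ft_force: [1.3, -0.9, -0.2]
width: 0.994
finger_force: 0.0
```

Call:
play_rows --delta_pos '[[0,0,-4],[0,0,-8],[-1,-4,-9],[-2,-8,-9],[-3,-12,-9],[-4,-15,-9],[-4,-15,-9],[-4,-15,-9]]' --rotation '[[0,0,0],[0,0,0],[0,0,0],[0,0,0],[0,0,0],[0,0,0],[0,0,0],[0,0,0]]' --jaw '[8.5,8.5,8.5,8.5,8.5,8.5,8.5,8.5]'

```text
time_s: 27.3
ee_pos: [0.3547, -0.4652, 0.2337]
ee_rot: [0.695, 0.719, 0.0, 0.001]
ft_force: [0.8, -0.0, 0.2]
width: 0.994
finger_force: 0.0
```

```bash
python3 - <<'E'
from h import *
from bench import vision,env
f=vision.grab_frame("top")
h=cv2.cvtColor(f["image"],cv2.COLOR_RGB2HSV)
for v in(150,170,185):
  k=cv2.inRange(h,(0,0,v),(180,50,255))
  for nm,(x0,x1,y0,y1),z in(("top",(335,380,200,255),.096),("racked",(228,262,192,232),.052),("mid",(234,268,232,268),.054)):
    o=np.zeros_like(k);o[y0:y1,x0:x1]=k[y0:y1,x0:x1]
    try:print(v,nm,rect(f,o,z))
    except Exception as e:print(nm,e)
im=vision.grab_frame("scene")["image"][180:330,200:420];im2=f["image"][185:285,220:400]
a=np.vstack([cv2.resize(im,(396,270)),cv2.resize(im2,(396,220))])
cv2.imwrite("pics/end.png",cv2.resize(a,(484,600))[:,:,::-1]);print(env.state()["ee_pos"])
E
```

```text
150 top (array([ 0.50154245, -0.41754858]), (61.161109924316406, 42.73442840576172), 0.0014331541024148464)
150 racked (array([ 0.53414819, -0.17991676]), (60.43360137939453, 41.210289001464844), 8.649890899658203)
150 mid (array([ 0.4612702 , -0.19083669]), (60.42573165893555, 41.2110710144043), 8.116451263427734)
170 top (array([ 0.50255914, -0.41754495]), (59.12771224975586, 42.727176666259766), 0.0014331541024148464)
170 racked (array([ 0.53427203, -0.17993134]), (60.110042572021484, 40.609153747558594), 8.780381202697754)
170 mid (array([ 0.46123169, -0.19087976]), (59.83464813232422, 40.81608200073242), 8.41830825805664)
185 top (array([ 0.50255991, -0.41754617]), (59.12606430053711, 42.72494888305664), 0.0017194580286741257)
185 racked (array([ 0.53434644, -0.17988536]), (59.624107360839844, 40.540828704833984), 8.780411720275879)
185 mid (array([ 0.4612457 , -0.19078828]), (59.327144622802734, 40.362361907958984), 8.652756690979004)
[ 0.35574843 -0.46477939  0.23313673]
```

All the positions check out in the top camera, so I'm handing it in.

```bash
python3 -c "
from bench import env
print(env.sign_off())"
```

```text
the job is handed in; nothing more can be done
None
```

The job is handed in at about 27 s of the 67 s allowed, with no verdict returned: by the top camera the middle tin stands in the cork-matted bay within about 2 mm of the mat's centre, the top tin is back on the bottom tin in the caddy, and the racked tin has not moved; I did not re-measure the bystanders.

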